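# Unlatch the lid stay and put the test drawer away

## Task

Put the test drawer away: lay the metal channel that was left across the open drawer flat in the empty grey tray, the same way up (lay it, do not let it fall), lift the lid's locking stay by its thumb plate so that it lets go of the lid, fold the lid down flat onto the drawer, then push the drawer fully home. Lift the stay clear while the lid still stands upright and fold the lid fully down before pushing the drawer in; the stay may be left raised. Leave everything else on the bench where it stands.

Things in the scene. Friction and masses are not known exactly. Their poses are not given: they have to be found in the camera images.
- unit: Grey steel test set, fixed housing 200 deep (x) x 250 wide (y) x 140 high. Origin: middle of the lower edge of its front face, on the bench; x points into the housing, y to the stay's side. The drawer comes out towards -x. Above 92 its front face catches a lid that is not folded flat. The stay's bracket stands on top at x +20..+40, y +88..+115, up to z 172; a meter lies on top behind x +60.
- drawer (a joint): How far the drawer is out (m): 0 fully home, stop 0.125; starts 0.121..0.125; slides along the unit's x, resists with about 3 N. Rims of its side walls (y = -95..-89, +89..+95 mm) are 75 above the bench, its floor 24. Front panel 220 wide, 12 thick, up to 75 above the bench.
- drawer_handle (a point): Middle of the drawer's bar handle: a horizontal bar about 120 long along y and about 10 thick, 48 above the bench, 35 in front of the drawer's front panel. With the drawer home it is at x = -47 in the unit's frame. Axes as the unit's.
- lid (a joint): Lid angle (rad): 0 flat on the drawer, 1.57 upright, stop 1.6; starts 1.545..1.585, upright just in front of the housing. Friction hinge: stays where left; moving it takes up to about 6 N at 85 mm from the hinge. With the stay down it can lean forward only about 0.1 rad. Swings towards the unit's -x and down to close.
- lid_hinge (a point): Middle of the lid's hinge axis (along the unit's y) at the rear of the drawer, 78 above the bench; travels with the drawer: unit frame x = 113 mm minus the drawer's opening.
- lid_edge (a point): Middle of the lid's free edge. Lid: aluminium sheet 112 long from the hinge, 178 wide, 5 thick; its outer face lies 7 off the hinge axis (above it when flat, on the housing's side when upright). Upright, the edge is 190 above the bench, 50 above the housing's top. A steel pin 8 thick sticks out 23 from its +y side, 85 from the hinge.
- stay (a joint): Stay angle (rad): 0 down and locked, grows as its front end is lifted, stop 1.2. Steel bar turning on the housing; its tooth stands in front of the lid's pin and is clear of it past about 0.42. Friction: stays where left; lifting takes about 2 N at the thumb plate.
- stay_pivot (a point): The stay's pivot (turning axis along the unit's y), at unit frame (+30, +101.5, 155) mm.
- stay_plate (a point): Middle of the rounded front edge (9 thick) of the stay's thumb plate, 36 long (x) x 56 wide (y) x 5 thick, level when down. This point is 130 in front of the pivot (-x) and 17.5 above it: when down 172 above the bench, unit frame x -100, y +125.5. Free space below, but the channel's end may lie under it, its top 95 above the bench.
- channel: Loose slotted aluminium mounting channel, 240 long (x) x 30 wide (y) x 20 high, 0.28 kg, open side down. Origin: centre of its underside. Lies across the drawer's two side rims, underside 75 above the bench. Lifted straight up its end can hit the stay's thumb plate.
- tray: Fixed open grey tray 300 long (x) x 140 wide (y) x 40 high, walls and floor 5 thick, empty. Origin: centre of its underside on the bench. Stands left or right of the drawer.
- contactor_a: Bystander: white and black contactor, 95 x 56 x 88 high, origin under its centre; stands on the other side of the drawer from the tray.
- contactor_b: Bystander: like the first, stands beside the housing on the +y side.
- meter: Bystander: black hand meter 85 x 150 x 36 high lying on the top of the housing (140 above the bench). Origin under its centre.
- screwdriver: Bystander: screwdriver lying on the bench near the robot, along its x.
- wrench: Bystander: wrench lying on the bench near the robot, along its x.
Things that resemble listed ones, but are neither listed nor needed, are in the scene too. Of the things shaped like the channel, the aluminium one is meant.

How it is judged:
By the outcome, as a careful person would: the job done as asked, in the order asked, and still so for the second after the job is handed in, with the robot touching nothing.
It also fails if it takes over 72 s, if anything falls off the work surface, if the arm or the gripper's body presses on something with over 40 N, if the wrist force passes 120 N, or if a joint passes its speed limit or range.

## Robot

A 6-joint arm with a two-finger parallel gripper is mounted at the origin on the work surface. World frame = base frame: x ahead of the robot, y to its left, z up, the work surface at z = 0. Lengths are in m, angles in rad, forces in N, time in s.
With the tool pointing down it reaches from about 0.35 to 0.975 m from the base axis. Payload 4.9 kg.
Tool frame: the origin (TCP) lies at the very end of the fingers, on their centre line; the grasp point (between the pads) lies 19 mm behind it; z points along the fingers, x is the direction in which the jaws open and shut, and the axes are right-handed (so a half turn about z gives the same grasp; the last joint's range is limited). The gripper opens to 85 mm and grips with 20 to 120 N. Pads are 22 mm wide; open, the fingers measure 114 mm over their backs; the gripper's body (76 mm by 85 mm) begins 54 mm behind the grasp point. The pads swing forward as they close: fully open they stand 13 mm farther back than shut.
Start: joints at [-1.26, 0.053, 1.613, -0, 1.476, -0.119], TCP at [0.26, -0.568, 0.231] pointing down, gripper open.
Joint ranges: [-3.01, 3.01], [-1.01, 2.22], [0.06, 2.58], [-1.02, 4.17], [0.09, 2.62], [-3.14, 3.14]. Speed limits (rad/s): [2.57, 2.57, 3.14, 3.14, 3.14, 3.14].

## Interface

Orientations are given as a rotation vector (axis times angle).
In Python, from station import monitor, imaging, ticket gives the robot as it stands.
- The arm moves only by the tool step_arm, never from a script. Its argument "targets" is one flat list of numbers, 4 for each row, row after row: the shift along the tool's x, y, z in m, then the turn about the tool's z in rad. In form: [tx, ty, tz, roll, tx, ty, tz, roll, ...]. A call has 1 to 12 rows; each row is the pose to reach, as a shift and turn from the pose measured when the call began, along the tool's axes at that moment; what a row does not reach only later rows make up. A row lasts 1/12 s, in which the tool goes at most 41.7 mm and 7.16 degrees, less where a joint would pass 70% of its speed; a pose out of reach is approached as far as the arm can. A call with a gripper value outside its range is refused whole. "grip" is the finger opening in m, from 0 to 0.0854, set as the call begins (left out, the last holds). The fingers move at their own pace and stop on an object; "force" is the grip in N (left out, the last holds). Time passes only in rows, so rows that repeat a pose let the fingers close. It gives the time, the measured TCP pose, the force and the opening at its end, in the units of the state.
- monitor.get_obs(): the state, without advancing time (a new reading comes with each control period).
- imaging.get_image(name): name is "side" or "top" or "wrist"; returns a dict with "color" (400x640x3 uint8, red, green, blue), "depth" (400x640 float32, m along the optical axis (not along the pixel's ray), 0 where there is no reading), "fov_y" (degrees; the focal length in pixels is half the picture's height over the tangent of half this angle, whatever the lens; pixels are square), "cx", "cy" (the principal point, pixels), "R" (3x3) and "t" (3): a world point X has camera coordinates R X + t. Camera axes: x right, y down, z forward; pixel columns grow to the right and rows downward; lengths in m; the calibration is good to about 2 mm. A picture is of the moment at which its call begins.
- ticket.finish_job(): hands the job in, once; it reports no verdict.
Trained networks look in a picture, given as the dict that the camera call returned (one of the last four; its "shot" number tells which), for a name from the list of things; names that differ only in an ending like _2 or _b are one class to them, and where a whole thing is asked for, a point or a joint stands for the part that bears it (a point fixed in the world has none). Each returns a list of dicts, best first, with "score" (0 to 1); they miss things now and then, are a little off and sometimes report something else, mostly with a low value. They report only what shows in the picture. A call takes as long as a camera call. They do not tell look-alikes from the thing itself.
- imaging.search_frame(name, picture): "uv" ([column, row] in pixels, amid what is visible of it).
- imaging.mark_of(name, picture): "uv" ([column, row] in pixels: a listed point, or the origin of a listed thing).
The state is a dict: "t": time; "q": joint angles; "dq": joint speeds; "effort": joint torques, N m; "tool_pos": TCP position; "tool_rot": TCP orientation; "contact_force": force on the tool from outside, world axes, zero at the start; "wrist_torque": the same for the moment, N m; "opening": finger opening in m.
Only numpy, scipy, OpenCV 4.12 (cv2) and the standard library are available. Lean on these libraries where they do the work, as an engineer would, in place of code of your own. Each camera call takes 0.05 s, during which the arm holds its last target.

## Working session

There is one attempt and no reset: what is moved stays moved. The work goes in short steps, Python scripts to look and compute and a tool call to move; the robot and the scene stay as the last step left them, time stands still between calls to the robot, and variables do not carry over. Pictures are saved under pics/ and viewed, and the job is handed in when it is done.

Besides the shell and the picture viewer there is one more tool, called after "Call:" in YAML: its name, and indented under it one key for each argument. step_arm: Moves the arm, as the interface text tells. Its arguments: {"type":"object","properties":{"targets":{"type":"array","items":{"type":"number"}},"grip":{"type":"number"},"force":{"type":"number"}},"required":["targets"]}

```bash
ls; mkdir -p pics; cat > h.py <<'E'
import numpy as np, cv2
from scipy.spatial.transform import Rotation as Ro
from station import monitor, imaging, ticket
def shot(n,fn=None):
    p=imaging.get_image(n)
    if fn: cv2.imwrite('pics/'+fn,cv2.cvtColor(p['color'],cv2.COLOR_RGB2BGR))
    return p
def foc(p): return p['color'].shape[0]/2/np.tan(np.radians(p['fov_y'])/2)
def world(p,uv,d=None):
    u,v=uv; f=foc(p)
    if d is None: d=p['depth'][int(round(v)),int(round(u))]
    c=np.array([(u-p['cx'])/f*d,(v-p['cy'])/f*d,d])
    return np.array(p['R']).T@(c-np.array(p['t']))
def onz(p,uv,z):
    a=world(p,uv,0.0);b=world(p,uv,1.0); s=(z-a[2])/(b[2]-a[2]); return a+s*(b-a)
def cloud(p):
    f=foc(p);d=p['depth'];v,u=np.indices(d.shape)
    c=np.stack([(u-p['cx'])/f*d,(v-p['cy'])/f*d,d],-1)
    return (c-np.array(p['t']))@np.array(p['R'])
def px(p,X):
    c=np.array(p['R'])@X+np.array(p['t']);f=foc(p);return [c[0]/c[2]*f+p['cx'],c[1]/c[2]*f+p['cy']]
E
python3 - <<'E'
from h import *
np.set_printoptions(precision=4,suppress=True)
o=monitor.get_obs();print(o)
for n in ['side','top','wrist']:
    p=shot(n,n+'0.png');print(n,p['fov_y'],p['cx'],p['cy'],np.array(p['R']).round(3).tolist(),p['t'],{k for k in p})
    for name in ['unit','drawer_handle','lid_hinge','lid_edge','stay_pivot','stay_plate','channel','tray','contactor_a','meter']:
        for r in imaging.mark_of(name,p)[:3]:
            print(name,r, world(p,r['uv']) if 0<=r['uv'][0]<639.4 and 0<=r['uv'][1]<399.4 else '')
E
```

```text
pics
{'t': 0.0, 'q': array([-1.26  ,  0.0533,  1.6143, -0.    ,  1.476 , -0.119 ]), 'dq': array([ 0.0006, -0.001 ,  0.0002,  0.0024, -0.0005, -0.0003]), 'effort': array([  0.0006, -39.3686, -37.0175,  -0.0001,   0.0071,  -0.    ]), 'tool_pos': array([ 0.2602, -0.5676,  0.2301]), 'tool_rot': array([-2.643 ,  1.6959,  0.0025]), 'contact_force': array([ 0.467 , -0.4502,  0.1352]), 'wrist_torque': array([ 0.0195, -0.0098,  0.0176]), 'opening': 0.08547250692076806}
side 53.3877209069416 312.9771386093928 195.74388976407877 [[-0.998, -0.067, -0.005], [-0.047, 0.742, -0.669], [0.048, -0.667, -0.744]] [0.4806 0.1134 1.123 ] {'color', 'cx', 't', 'fov_y', 'depth', 'R', 'shot', 'cy'}
unit {'uv': [256.3, 233.7], 'score': 0.81} [0.6357 0.0502 0.0235]
drawer_handle {'uv': [314.8, 231.1], 'score': 0.8} [0.4728 0.0556 0.0565]
lid_hinge {'uv': [320.6, 153.5], 'score': 0.22} [ 0.4759 -0.2943  0.0205]
lid_hinge {'uv': [346.0, 182.4], 'score': 0.18} [ 0.3887 -0.1881 -0.0026]
lid_edge {'uv': [245.2, 191.3], 'score': 0.56} [ 0.6608 -0.0016  0.1393]
stay_pivot {'uv': [222.3, 227.0], 'score': 0.94} [0.6839 
[... 1793 characters left out ...]
uv': [200.7, 203.4], 'score': 0.58} [0.491  0.3418 0.0035]
tray {'uv': [296.1, 144.0], 'score': 0.3} [0.6516 0.0386 0.1417]
contactor_a {'uv': [414.9, 208.9], 'score': 0.87} [ 0.4705 -0.3092  0.0848]
contactor_a {'uv': [239.5, 126.5], 'score': 0.74} [0.7137 0.2086 0.0923]
meter {'uv': [309.8, 106.4], 'score': 0.95} [ 0.7498 -0.0005  0.179 ]
meter {'uv': [299.1, 145.5], 'score': 0.32} [0.6383 0.0284 0.1876]
wrist 66.97755176169173 318.2231030329232 203.13000958332952 [[0.417, -0.909, -0.0], [-0.874, -0.401, 0.275], [-0.25, -0.115, -0.961]] [-0.6247 -0.0356  0.3783] {'color', 'cx', 't', 'fov_y', 'depth', 'R', 'shot', 'cy'}
channel {'uv': [105.9, 154.4], 'score': 0.58} [ 0.1825 -0.3316  0.0194]
```

```bash
python3 - <<'E'
import cv2
a=cv2.imread('pics/top0.png');b=cv2.imread('pics/side0.png')
cv2.imwrite('pics/top0z.png',cv2.resize(a[70:330,150:450],None,fx=2.3,fy=2.3))
cv2.imwrite('pics/side0z.png',cv2.resize(b[130:390,150:450],None,fx=2.3,fy=2.3))
E
```

```text
(no output)
```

View pics/top0z.png

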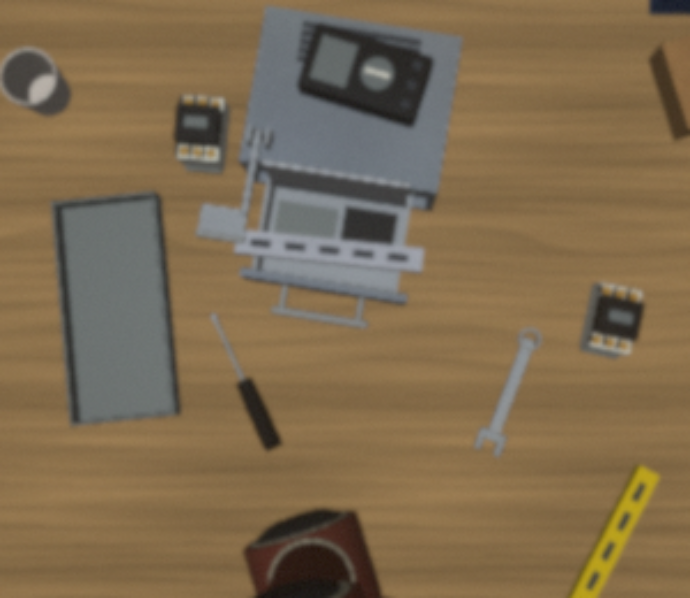

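View pics/side0z.png

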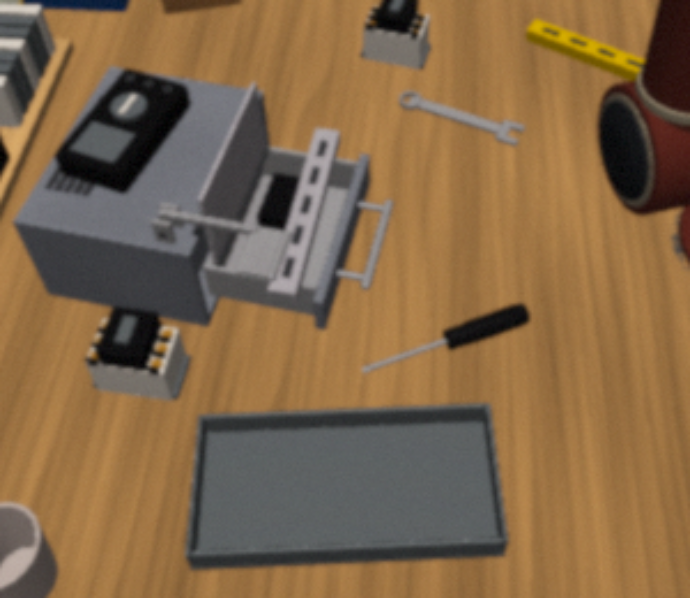

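```bash
python3 - <<'E'
from h import *
np.set_printoptions(precision=4,suppress=True)
for n in ['top','side']:
    p=shot(n);W=cloud(p)
    def rect(nm,m):
        m=m.astype(np.uint8)
        k,l,s,c=cv2.connectedComponentsWithStats(m)
        i=1+np.argmax(s[1:,4]); P=W[l==i]
        r=cv2.minAreaRect(P[:,:2].astype(np.float32)); print(n,nm,len(P),np.array(r[0]),np.array(r[1]),r[2],'z',np.median(P[:,2]))
        return P
    X,Y,Z=W[...,0],W[...,1],W[...,2]
    rect('housing',(abs(Z-.14)<.006)&(X>.55))
    rect('channel',(abs(Z-.095)<.006)&(X<.65)&(X>.45)&(abs(Y)<.25))
    rect('tray',(Z>0.002)&(Z<.05)&(Y>.22)&(X<.66)&(X>.3))
    rect('trayrim',(Z>0.03)&(Z<.05)&(Y>.22)&(X<.66)&(X>.3))
    rect('plate',(abs(Z-.172)<.008)&(X<.62)&(Y>.1))
    rect('drawer',(abs(Z-.075)<.006)&(X<.7)&(X>.45)&(abs(Y)<.25))
    rect('handle',(abs(Z-.05)<.01)&(X<.5)&(X>.42)&(abs(Y)<.15))
    rect('lid',(Z>.15)&(Z<.2)&(X<.67)&(Y<.105)&(Y>-.1))
E
```

```text
top housing 3952 [0.6605 0.7008] [0.1643 0.2212] 89.7252426147461 z 0.14048880883750342
top channel 795 [0.5583 0.0502] [0.2391 0.0306] 84.0804672241211 z 0.09453630831864063
top tray 4361 [0.4937 0.3365] [0.3325 0.209 ] 0.34987032413482666 z 0.006339910573942002
top trayrim 614 [0.4887 0.3396] [0.3    0.1426] 6.276060581207275 z 0.03860902698968229
top plate 314 [0.5918 0.1734] [0.0579 0.0624] 82.79342651367188 z 0.17492038253063755
top drawer 322 [0.5277 0.0572] [0.2181 0.0375] 81.75519561767578 z 0.0746044512305756
top handle 184 [0.4805 0.0645] [0.0365 0.1239] 0.024964407086372375 z 0.05161022219464983
top lid 242 [0.6362 0.0278] [0.1555 0.0058] 80.77251434326172 z 0.1821671288722692
side housing 3058 [0.7408 0.0206] [0.2533 0.2058] 81.12931823730469 z 0.14027836846657799
side channel 810 [0.5589 0.0472] [0.2427 0.0307] 84.21452331542969 z 0.09522397079230999
side tray 8847 [0.4894 0.3262] [0.3218 0.1674] 5.57090950012207 z 0.0058913487924558425
side trayrim 1308 [0.489  0.3377] [0.3006 0.1419] 6.250322341918945 z 0.03874692029939524
side plate 422 [0.5919 0.1722] [0.0588 0.0619] 80.95954132080078 z 0.17534451685773766
side drawer 376 [0.5296 0.0563] [0.2183 0.0397] 81.65541076660156 z 0.074877386524142
side handle 204 [0.486  0.0619] [0.1289 0.0351] 83.59687805175781 z 0.052794717328112105
side lid 550 [-0.0017  0.0501] [0.1171 0.0377] 2.917578935623169 z 0.17111139549068666
```

```bash
cat >> h.py <<'E'
np.set_printoptions(precision=4,suppress=True)
TH=np.radians(-8.87); UO=np.array([.642,.036]); XU=np.array([np.cos(TH),np.sin(TH)]); YU=np.array([-np.sin(TH),np.cos(TH)])
def U(x,y): return UO+x*XU+y*YU
def toU(P): d=np.array(P)[:2]-UO; return np.array([d@XU,d@YU])
def pose():
    o=monitor.get_obs(); M=Ro.from_rotvec(o['tool_rot']).as_matrix(); return o,M
def go(x,y,z,yaw):
    o,M=pose(); d=M.T@(np.array([x,y,z])-o['tool_pos'])
    cur=np.degrees(np.arctan2(M[1,0],M[0,0])); r=-np.radians((yaw-cur+180)%360-180)
    print('to',x,y,z,yaw,'->',d.round(4),'roll',round(r,4)); return d,r
def st():
    o,M=pose(); print('t',round(o['t'],2),'pos',o['tool_pos'],'yaw',np.degrees(np.arctan2(M[1,0],M[0,0])).round(2),'tilt',M[:,2],'F',o['contact_force'],'open',o['opening'],'U',toU(o['tool_pos'])); print('q',o['q'])
E
python3 - <<'E'
from h import *
st(); p=shot('wrist'); C=-np.array(p['R']).T@np.array(p['t']); o,M=pose(); print('cam in tool',M.T@(C-o['tool_pos']))
go(.5586,.0487,.25,-5.85)
E
```

```text
t 1.75 pos [ 0.2604 -0.5682  0.2313] yaw -65.37 tilt [ 0.     -0.0001 -1.    ] F [ 0.6508 -0.1557 -0.1095] open 0.0852193957967952 U [-0.2839 -0.6558]
q [-1.26    0.0527  1.6129  0.      1.4759 -0.119 ]
cam in tool [-0.0003 -0.0702 -0.1421]
to 0.5586 0.0487 0.25 -5.85 -> [-0.4365 -0.5281 -0.0187] roll -1.0389
```

Call:
step_arm:
  targets: [-0.04, -0.05, -0.019, -0.1, -0.08, -0.1, -0.019, -0.2, -0.11, -0.14, -0.019, -0.3, -0.14, -0.18, -0.019, -0.4, -0.17, -0.21, -0.019, -0.5, -0.2, -0.24, -0.019, -0.6, -0.23, -0.275, -0.019, -0.7, -0.26, -0.31, -0.019, -0.8, -0.29, -0.35, -0.019, -0.9, -0.32, -0.385, -0.019, -1.0, -0.345, -0.42, -0.019, -1.039, -0.37, -0.45, -0.019, -1.039]
  grip: 0.065

```text
t: 2.8
tool_pos: [0.4781, -0.118, 0.2507]
tool_rot: [3.137, -0.158, 0.002]
contact_force: [0.1, -0.5, -0.4]
opening: 0.0652
```

```bash
python3 - <<'E'
from h import *
st(); go(.5586,.0487,.25,-5.85)
E
```

```text
t 2.8 pos [ 0.4781 -0.118   0.2507] yaw -5.77 tilt [ 0.0012 -0.0005 -1.    ] F [ 0.1434 -0.4986 -0.3911] open 0.065207859172178 U [-0.1382 -0.1775]
q [-0.3933 -0.2847  1.8905 -0.      1.5344 -0.2927]
to 0.5586 0.0487 0.25 -5.85 -> [ 0.0634 -0.174   0.0007] roll 0.0015
```

Call:
step_arm:
  targets: [0.013, -0.035, 0, 0, 0.026, -0.07, 0, 0, 0.039, -0.105, 0, 0, 0.052, -0.14, 0, 0, 0.0634, -0.174, 0, 0, 0.0634, -0.174, 0, 0, 0.0634, -0.174, 0, 0]

```text
t: 3.38
tool_pos: [0.5588, 0.0503, 0.2505]
tool_rot: [3.137, -0.153, 0.001]
contact_force: [-0.4, 0.1, 0.6]
opening: 0.0651
```

```bash
python3 - <<'E'
from h import *
st(); p=shot('wrist','w1.png');W=cloud(p)
m=((abs(W[...,2]-.095)<.005)&(W[...,0]>.5)&(W[...,0]<.62)).astype(np.uint8)
k,l,s,c=cv2.connectedComponentsWithStats(m); i=1+np.argmax(s[1:,4]); P=W[l==i]
print(cv2.minAreaRect(P[:,:2].astype(np.float32)),len(P),P[:,1].min(),P[:,1].max())
E
```

```text
t 3.38 pos [0.5588 0.0503 0.2505] yaw -5.58 tilt [ 0.0006 -0.0008 -1.    ] F [-0.404   0.0745  0.5721] open 0.06505738599623169 U [-0.0844  0.0013]
q [-0.0426 -0.1108  1.741  -0.0008  1.5107  0.0549]
((0.5578480362892151, 0.04227318614721298), (0.22946272790431976, 0.03008703887462616), 84.20639038085938) 6493 -0.07262549754510988 0.15696703979023602
```

View pics/w1.png

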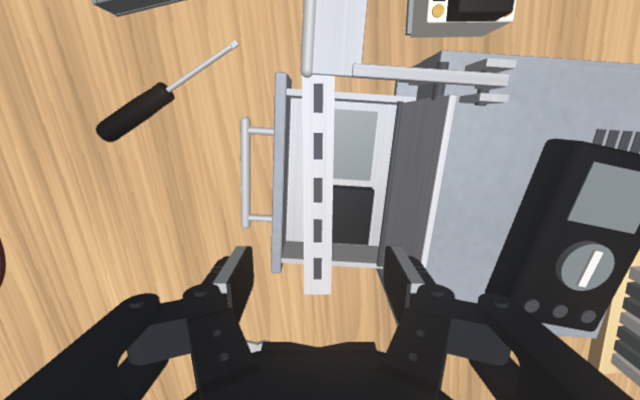

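Call:
step_arm:
  targets: [0, 0.001, 0.03, 0.004, 0, 0.001, 0.06, 0.004, 0, 0.001, 0.09, 0.004, 0, 0.001, 0.12, 0.004, 0, 0.001, 0.145, 0.004, 0, 0.001, 0.16, 0.004, 0, 0.001, 0.17, 0.004, 0, 0.001, 0.1735, 0.004, 0, 0.001, 0.1735, 0.004]

```text
t: 4.18
tool_pos: [0.5582, 0.0471, 0.0768]
tool_rot: [3.136, -0.164, -0.0]
contact_force: [0.3, 0.4, -0.3]
opening: 0.0653
```

```bash
python3 - <<'E'
from h import *
st(); p=shot('side','s1.png')
a=cv2.imread('pics/s1.png');cv2.imwrite('pics/s1z.png',cv2.resize(a[130:330,180:400],None,fx=3,fy=3))
E
```

```text
t 4.18 pos [0.5582 0.0471 0.0768] yaw -5.99 tilt [-0.0001 -0.0011 -1.    ] F [ 0.3281  0.4328 -0.2715] open 0.06531827304990398 U [-0.0845 -0.002 ]
q [-0.0481  0.0471  1.8897 -0.0012  1.2048  0.0569]
```

View pics/s1z.png

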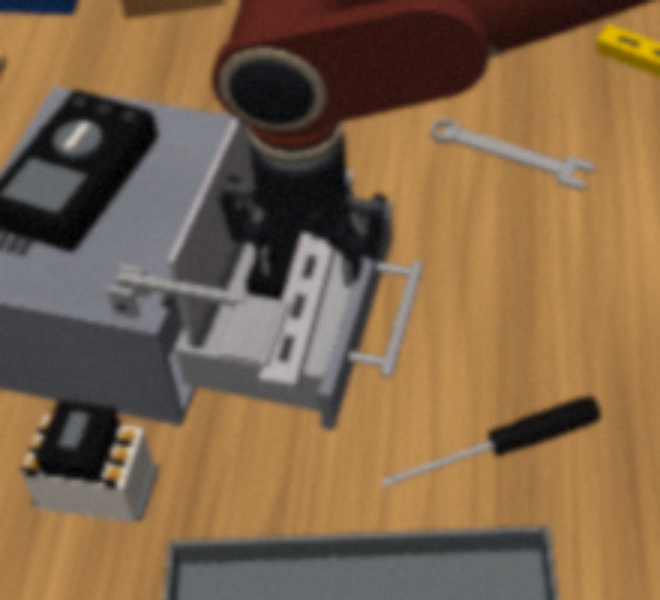

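Call:
step_arm:
  targets: [0, 0, 0, 0, 0, 0, 0, 0, 0, 0, 0, 0, 0, 0, 0, 0, 0, 0, 0, 0, 0, 0, 0, 0, 0, 0, 0, 0, 0, 0, 0, 0]
  grip: 0.02
  force: 45

```text
t: 4.9
tool_pos: [0.5601, 0.0472, 0.0796]
tool_rot: [3.136, -0.163, 0.007]
contact_force: [-0.4, -0.8, 5.7]
opening: 0.0289
```

```bash
python3 - <<'E'
from h import *
st()
x,y=.5582,.0471
d=np.array([x,y])-.09*XU
go(x,y,.105,-6); go(*d,.105,-6); go(*d,.24,-6)
E
```

```text
t 4.9 pos [0.5601 0.0472 0.0796] yaw -5.97 tilt [ 0.0043 -0.0015 -1.    ] F [-0.3536 -0.8329  5.7042] open 0.028911719653240915 U [-0.0826 -0.0016]
q [-0.0477  0.0451  1.8866 -0.0014  1.2055  0.0569]
to 0.5582 0.0471 0.105 -6 -> [-0.0018  0.0003 -0.0255] roll 0.0006
to 0.4692763337143587 0.060977376348571435 0.105 -6 -> [-0.0917 -0.0043 -0.0259] roll 0.0006
to 0.4692763337143587 0.060977376348571435 0.24 -6 -> [-0.0911 -0.0041 -0.1609] roll 0.0006
```

Call:
step_arm:
  targets: [0, 0, -0.008, 0, 0, 0, -0.017, 0, 0, 0, -0.026, 0, 0, 0, -0.026, 0]

```text
t: 5.23
tool_pos: [0.5613, 0.0472, 0.108]
tool_rot: [3.136, -0.163, 0.013]
contact_force: [1.6, 0.0, -2.2]
opening: 0.0292
```

```bash
python3 - <<'E'
from h import *
st(); p=shot('wrist','w2.png');W=cloud(p)
for n in ['side','top']:
    p=shot(n,n+'2.png')
    a=cv2.imread('pics/%s2.png'%n);cv2.imwrite('pics/%s2z.png'%n,cv2.resize(a[90:290,180:400],None,fx=3,fy=3))
E
```

```text
t 5.23 pos [0.5613 0.0472 0.108 ] yaw -5.96 tilt [ 0.008  -0.0017 -1.    ] F [ 1.6261  0.0488 -2.2332] open 0.029166102139312512 U [-0.0814 -0.0014]
q [-0.0475  0.0104  1.8699 -0.0013  1.2533  0.0569]
```

View pics/w2.png

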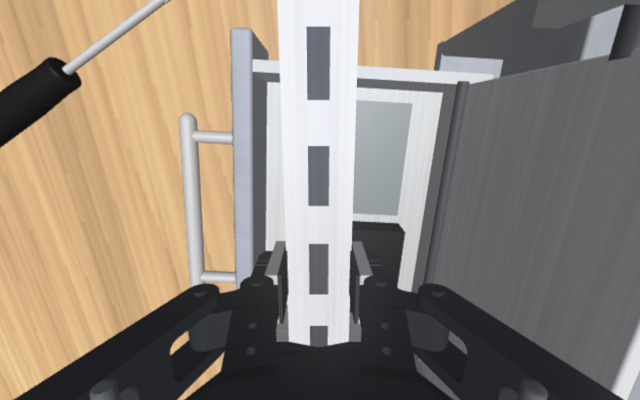

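View pics/side2z.png

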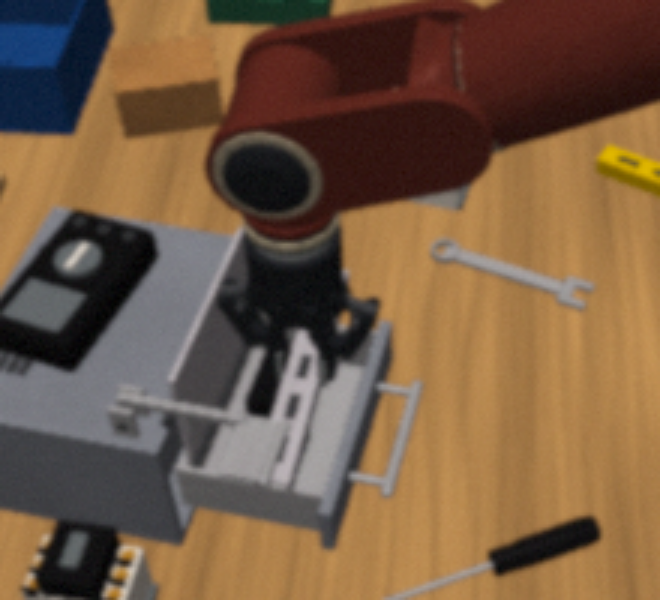

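```bash
python3 - <<'E'
from h import *
st(); p=shot('wrist');W=cloud(p)
m=(W[...,2]>.10)&(W[...,2]<.16)&(W[...,1]>.06)&(W[...,1]<.2)&(abs(W[...,0]-.565)<.03)
P=W[m]; Y=P[:,1]
for a in np.arange(.06,.18,.02):
    Q=P[(Y>a)&(Y<a+.02)]; print(a,len(Q),np.median(Q,0) if len(Q) else'')
    if len(Q)>50: print('   tilt across',np.polyfit(Q[:,0],Q[:,2],1)[0])
E
```

```text
t 5.38 pos [0.5599 0.0473 0.1055] yaw -5.96 tilt [ 0.0041 -0.0015 -1.    ] F [-0.0176 -0.5385 -2.7684] open 0.02891328861976977 U [-0.0829 -0.0015]
q [-0.0476  0.0124  1.8724 -0.0014  1.2526  0.0569]
0.06 3910 [0.5567 0.0663 0.1206]
   tilt across -0.7276336874204631
0.08 3198 [0.5645 0.0903 0.1205]
   tilt across 0.0016113811607995183
0.1 3641 [0.5666 0.1103 0.1204]
   tilt across 0.0016483761109911692
0.12000000000000001 4187 [0.5687 0.1303 0.1205]
   tilt across 0.0020789559323832456
0.14 4352 [0.5699 0.1494 0.1204]
   tilt across 0.0036453519255476344
0.16000000000000003 0
```

Call:
step_arm:
  targets: [-0.02, -0.001, 0, 0, -0.045, -0.002, 0, 0, -0.07, -0.004, -0.003, 0, -0.09, -0.004, -0.02, 0, -0.095, -0.004, -0.05, 0, -0.095, -0.004, -0.085, 0, -0.095, -0.004, -0.115, 0, -0.095, -0.004, -0.13, 0, -0.095, -0.004, -0.135, 0]

```text
t: 6.18
tool_pos: [0.4665, 0.0613, 0.2434]
tool_rot: [3.136, -0.163, 0.015]
contact_force: [0.4, -0.1, -2.8]
opening: 0.0289
```

```bash
python3 - <<'E'
from h import *
st()
go(.489,.3387,.21,96.3);go(.489,.3387,.06,96.3);go(.489,.3387,.06,-83.7)
E
```

```text
t 6.18 pos [0.4665 0.0613 0.2434] yaw -5.96 tilt [ 0.0095 -0.0016 -1.    ] F [ 0.4301 -0.0716 -2.824 ] open 0.028918701516892364 U [-0.1773 -0.0021]
q [-0.0269 -0.3452  1.9499 -0.0014  1.5274  0.0772]
to 0.489 0.3387 0.21 96.3 -> [-0.0067 -0.2783  0.0332] roll -1.7847
to 0.489 0.3387 0.06 96.3 -> [-0.0082 -0.2784  0.1832] roll -1.7847
to 0.489 0.3387 0.06 -83.7 -> [-0.0082 -0.2784  0.1832] roll 1.3569
```

```bash
python3 - <<'E'
from h import *
for i in range(3): shot('wrist')
st()
go(.489,.3387,.24,96.3);go(.489,.3387,.08,96.3)
E
```

```text
t 6.33 pos [0.4645 0.0613 0.2384] yaw -5.96 tilt [ 0.0016 -0.0014 -1.    ] F [-0.2292 -0.3244 -3.7717] open 0.02855242487039451 U [-0.1792 -0.0024]
q [-0.027  -0.3419  1.9557 -0.0014  1.5262  0.0772]
to 0.489 0.3387 0.24 96.3 -> [-0.0045 -0.2784 -0.002 ] roll -1.7848
to 0.489 0.3387 0.08 96.3 -> [-0.0048 -0.2786  0.158 ] roll -1.7848
```

Call:
step_arm:
  targets: [0, -0.02, 0, -0.1, 0, -0.045, 0, -0.22, -0.001, -0.07, 0, -0.34, -0.001, -0.095, 0, -0.46, -0.002, -0.12, 0, -0.58, -0.002, -0.145, 0, -0.7, -0.003, -0.17, 0, -0.82, -0.003, -0.195, 0, -0.94, -0.004, -0.22, 0, -1.06, -0.004, -0.245, 0, -1.18, -0.005, -0.265, 0, -1.3, -0.005, -0.2785, 0, -1.4]

```text
t: 7.33
tool_pos: [0.487, 0.34, 0.2341]
tool_rot: [2.498, 1.905, -0.008]
contact_force: [-0.0, -0.1, -2.2]
opening: 0.0292
```

```bash
python3 - <<'E'
from h import *
for i in range(3): shot('wrist')
st()
go(.489,.3387,.24,96.3);go(.489,.3387,.08,96.3)
E
```

```text
t 7.48 pos [0.4872 0.3388 0.2347] yaw 74.24 tilt [-0.0032 -0.0043 -1.    ] F [-0.0246  0.8039 -3.6262] open 0.028694289497977286 U [-0.1996  0.2753]
q [ 0.4833 -0.0202  1.6811 -0.0023  1.4855 -0.8121]
to 0.489 0.3387 0.24 96.3 -> [ 0.0004  0.0017 -0.0053] roll -0.3851
to 0.489 0.3387 0.08 96.3 -> [0.0012 0.002  0.1547] roll -0.3851
```

Call:
step_arm:
  targets: [0, 0.002, 0, -0.1, 0, 0.002, 0.01, -0.21, 0, 0.002, 0.03, -0.31, 0.001, 0.002, 0.06, -0.385, 0.001, 0.002, 0.09, -0.385, 0.001, 0.002, 0.12, -0.385, 0.001, 0.002, 0.145, -0.385, 0.001, 0.002, 0.155, -0.385, 0.001, 0.002, 0.155, -0.385]

```text
t: 8.23
tool_pos: [0.486, 0.3361, 0.0749]
tool_rot: [-2.097, -2.336, 0.022]
contact_force: [-0.9, -0.9, -2.8]
opening: 0.0291
```

```bash
python3 - <<'E'
from h import *
for i in range(2): shot('wrist')
p=shot('side','s3.png');W=cloud(p)
a=cv2.imread('pics/s3.png');cv2.imwrite('pics/s3z.png',cv2.resize(a[200:400,180:440],None,fx=3,fy=3))
st()
go(.489,.3387,.0108,96.3)
m=(W[...,2]>.085)&(W[...,2]<.105)&(abs(W[...,1]-.3387)<.06)&(abs(W[...,0]-.489)<.14)
P=W[m]
for a in np.arange(.36,.62,.02):
    Q=P[(P[:,0]>a)&(P[:,0]<a+.02)]
    if len(Q)>5: print(round(a,2),len(Q),np.median(Q,0))
p=shot('top');W=cloud(p)
m=(W[...,2]>.08)&(W[...,2]<.11)&(abs(W[...,1]-.3387)<.06)&(abs(W[...,0]-.489)<.14)
P=W[m];print(len(P))
for a in np.arange(.36,.62,.02):
    Q=P[(P[:,0]>a)&(P[:,0]<a+.02)]
    if len(Q)>5: print(round(a,2),len(Q),np.median(Q,0))
E
```

```text
t 8.38 pos [0.4902 0.3387 0.0815] yaw 96.24 tilt [-0.0007 -0.0031 -1.    ] F [ 0.5866  0.1055 -1.2031] open 0.028853386302214724 U [-0.1967  0.2757]
q [ 0.481   0.1231  1.7998 -0.0026  1.2207 -1.1978]
to 0.489 0.3387 0.0108 96.3 -> [ 0.0003 -0.0011  0.0707] roll -0.001
0.36 82 [0.3754 0.3287 0.096 ]
0.38 142 [0.3904 0.329  0.0959]
0.4 145 [0.4097 0.332  0.0958]
0.42 148 [0.4303 0.3329 0.0953]
0.44 147 [0.4501 0.3358 0.0955]
0.46 114 [0.4681 0.3389 0.0952]
0.5 87 [0.5139 0.3473 0.095 ]
0.52 146 [0.5298 0.345  0.0954]
0.54 147 [0.5501 0.3461 0.0951]
0.56 142 [0.57   0.349  0.0953]
0.58 150 [0.5903 0.3506 0.0947]
0.6 57 [0.6039 0.3498 0.0946]
314
0.46 11 [0.4721 0.3233 0.0876]
0.5 6 [0.5181 0.3292 0.0977]
0.52 45 [0.5303 0.3354 0.0966]
0.54 57 [0.5508 0.3405 0.0963]
0.56 72 [0.5708 0.3452 0.0959]
0.58 79 [0.5894 0.3491 0.0965]
0.6 37 [0.604  0.3498 0.0961]
```

View pics/s3z.png

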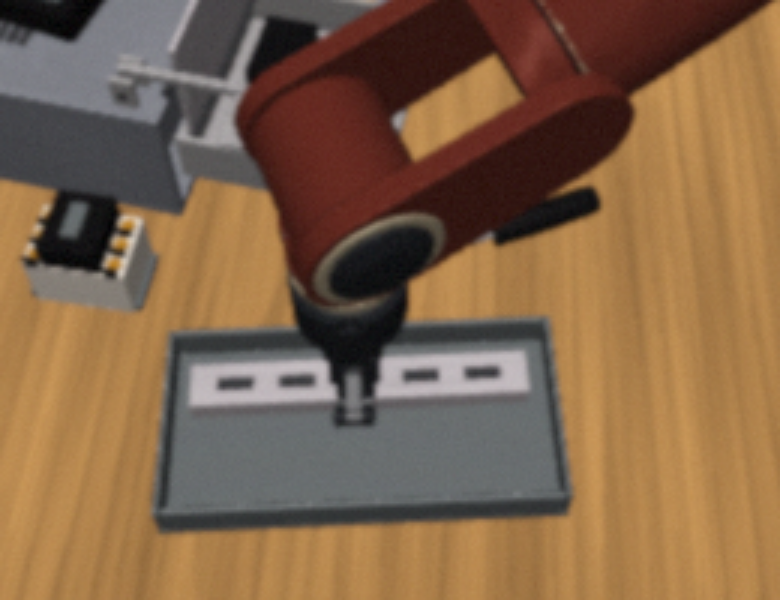

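Call:
step_arm:
  targets: [0, -0.001, 0.015, 0, 0, -0.001, 0.033, 0, 0, -0.001, 0.048, 0, 0, -0.001, 0.058, 0, 0, -0.001, 0.063, 0, 0, -0.001, 0.065, 0, 0, -0.001, 0.066, 0, 0, -0.001, 0.066, 0, 0, -0.001, 0.066, 0]

```text
t: 9.18
tool_pos: [0.4904, 0.3392, 0.0173]
tool_rot: [2.095, 2.337, 0.0]
contact_force: [0.1, 0.2, -3.0]
opening: 0.0286
```

```bash
python3 - <<'E'
from h import *
for i in range(2): shot('wrist')
st()
E
```

```text
t 9.28 pos [0.4902 0.3391 0.0171] yaw 96.25 tilt [ 0.0018 -0.0018 -1.    ] F [ 0.2565 -0.2692 -3.3389] open 0.02887413806919424 U [-0.1967  0.2761]
q [ 0.4815  0.2095  1.8252 -0.0027  1.106  -1.1972]
```

Call:
step_arm:
  targets: [0, 0, 0.001, 0, 0, 0, 0.002, 0, 0, 0, 0.003, 0, 0, 0, 0.004, 0, 0, 0, 0.0045, 0, 0, 0, 0.005, 0, 0, 0, 0.005, 0]

```text
t: 9.87
tool_pos: [0.49, 0.339, 0.0118]
tool_rot: [2.095, 2.338, -0.001]
contact_force: [-0.3, 0.3, -2.8]
opening: 0.029
```

Call:
step_arm:
  targets: [0, 0, 0.0005, 0, 0, 0, 0.001, 0, 0, 0, 0.0015, 0, 0, 0, 0.0015, 0]

```text
t: 10.2
tool_pos: [0.4899, 0.339, 0.0101]
tool_rot: [2.095, 2.338, -0.001]
contact_force: [0.2, 0.3, -2.7]
opening: 0.029
```

Call:
step_arm:
  targets: [0, 0, 0.0005, 0, 0, 0, 0.001, 0, 0, 0, 0.001, 0]

```text
t: 10.45
tool_pos: [0.4901, 0.3391, 0.0098]
tool_rot: [2.095, 2.338, -0.001]
contact_force: [-1.4, -0.9, 1.4]
opening: 0.029
```

Call:
step_arm:
  targets: [0, 0, 0.0005, 0, 0, 0, 0.001, 0, 0, 0, 0.001, 0]

```text
t: 10.7
tool_pos: [0.4903, 0.3392, 0.0097]
tool_rot: [2.095, 2.338, -0.001]
contact_force: [-3.0, -2.7, 6.1]
opening: 0.0289
```

Call:
step_arm:
  targets: [0, 0, 0, 0, 0, 0, 0, 0, 0, 0, 0, 0, 0, 0, 0, 0, 0, 0, 0, 0]
  grip: 0.06

```text
t: 11.12
tool_pos: [0.4904, 0.3392, 0.0097]
tool_rot: [2.095, 2.338, -0.001]
contact_force: [0.8, 0.3, -0.5]
opening: 0.0603
```

Call:
step_arm:
  targets: [0, 0, -0.01, 0, 0, 0, -0.03, 0, 0, 0, -0.06, 0, 0, 0, -0.1, 0, 0, 0, -0.14, 0, 0, 0, -0.18, 0, 0, 0, -0.22, 0, 0, 0, -0.25, 0, 0, 0, -0.26, 0, 0, 0, -0.26, 0]
  grip: 0.08

```text
t: 11.95
tool_pos: [0.4916, 0.3406, 0.2749]
tool_rot: [2.093, 2.335, 0.012]
contact_force: [0.3, -0.2, -0.3]
opening: 0.0798
```

```bash
python3 - <<'E'
from h import *
for i in range(2): shot('wrist')
st()
p=shot('side','s4.png');W=cloud(p)
a=cv2.imread('pics/s4.png');cv2.imwrite('pics/s4z.png',cv2.resize(a[200:400,180:440],None,fx=3,fy=3))
m=(abs(W[...,2]-.025)<.006)&(abs(W[...,1]-.3387)<.05)&(abs(W[...,0]-.489)<.135)
P=W[m]; print(cv2.minAreaRect(P[:,:2].astype(np.float32)),np.median(P[:,2]))
A=np.c_[P[:,:2]-P[:,:2].mean(0),np.ones(len(P))];print('slopes',np.linalg.lstsq(A,P[:,2],rcond=None)[0])
go(*U(-.086,.1255),.25,81.13)
E
```

```text
t 12.05 pos [0.4896 0.3395 0.2686] yaw 96.26 tilt [ 0.0003 -0.0026 -1.    ] F [ 0.588   0.3099 -0.4138] open 0.08006093384720267 U [-0.1974  0.2764]
q [ 0.4826 -0.0349  1.6391 -0.0024  1.5383 -1.1973]
((0.489874005317688, 0.3389333486557007), (0.2397368848323822, 0.03288230299949646), 6.258062839508057) 0.024990223368229113
slopes [ 0.0043 -0.0223  0.0249]
to 0.5763797270131172 0.17325971649805705 0.25 81.13 -> [-0.1744  0.0687  0.0175] roll 0.264
```

View pics/s4z.png

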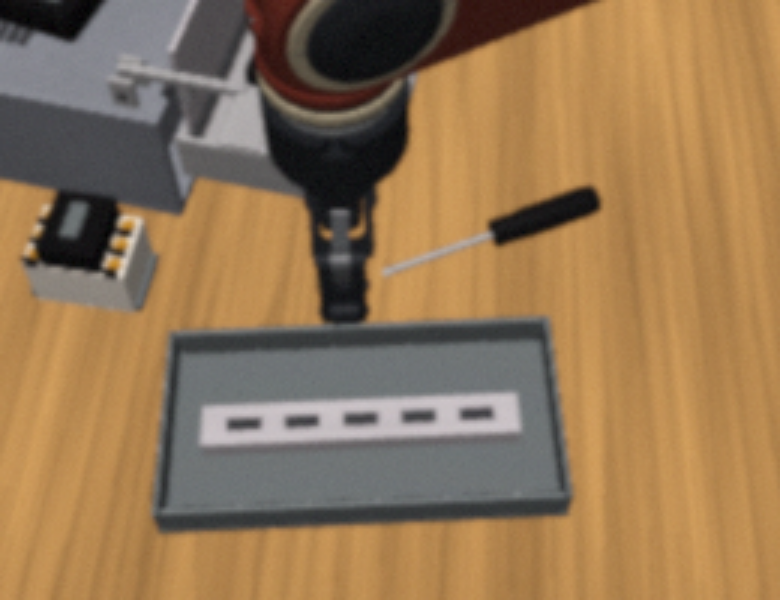

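Call:
step_arm:
  targets: [-0.03, 0.012, 0.003, 0.06, -0.06, 0.024, 0.006, 0.12, -0.09, 0.036, 0.01, 0.18, -0.12, 0.048, 0.014, 0.22, -0.15, 0.06, 0.017, 0.264, -0.17, 0.067, 0.0175, 0.264, -0.1744, 0.0687, 0.0175, 0.264, -0.1744, 0.0687, 0.0175, 0.264, -0.1744, 0.0687, 0.0175, 0.264]
  grip: 0.085

```text
t: 12.85
tool_pos: [0.5753, 0.1736, 0.248]
tool_rot: [-2.386, -2.043, 0.01]
contact_force: [-0.1, 0.2, -0.1]
opening: 0.0848
```

```bash
python3 - <<'E'
from h import *
shot('top')
p=shot('wrist','w5.png');W=cloud(p)
st()
Z=W[...,2]
d=W[...,:2]-UO; ux=d@XU; uy=d@YU
m=(abs(Z-.172)<.012)&(uy>.09)&(uy<.17)&(ux<-.05)&(ux>-.12)
print('plate u x',np.percentile(ux[m],[0.5,5,50,95,99.5]),'y',np.percentile(uy[m],[.5,5,50,95,99.5]),'z',np.percentile(Z[m],[1,50,99]))
for r in imaging.mark_of('stay_plate',p)[:2]: w=world(p,r['uv']); print(r,w,toU(w))
E
```

```text
t 12.95 pos [0.5755 0.1744 0.2491] yaw 81.22 tilt [-0.0036 -0.0037 -1.    ] F [-0.309   0.77    0.6969] open 0.0849711284797704 U [-0.0871  0.1265]
q [ 0.1719 -0.0099  1.6468 -0.003   1.5089 -1.2454]
plate u x [-0.1018 -0.1007 -0.0824 -0.0624 -0.0519] y [0.0989 0.1011 0.1261 0.1523 0.155 ] z [0.1726 0.1748 0.1775]
{'uv': [363.9, 271.8], 'score': 0.16} [0.691  0.2113 0.0642] [0.0214 0.1808]
```

View pics/w5.png

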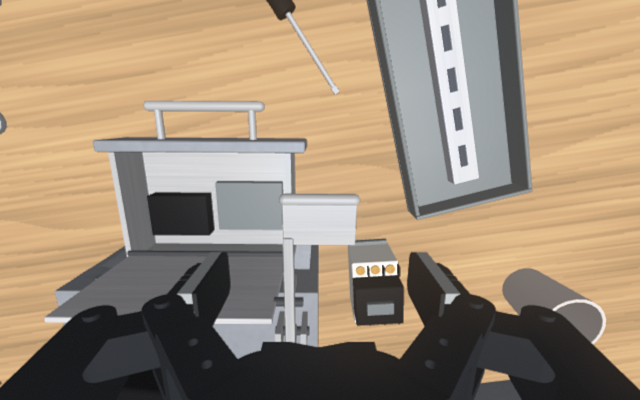

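Call:
step_arm:
  targets: [0, -0.001, 0.03, 0, 0, -0.001, 0.06, 0, 0, -0.001, 0.085, 0, 0, -0.001, 0.097, 0, 0, -0.001, 0.101, 0, 0, -0.001, 0.101, 0]

```text
t: 13.5
tool_pos: [0.5737, 0.1748, 0.1478]
tool_rot: [2.384, 2.046, -0.009]
contact_force: [-0.3, 0.7, -0.2]
opening: 0.085
```

```bash
python3 - <<'E'
from h import *
p=shot('wrist','w6.png')
p=shot('side','s6.png')
a=cv2.imread('pics/s6.png');cv2.imwrite('pics/s6z.png',cv2.resize(a[130:330,180:400],None,fx=3,fy=3))
st()
E
```

```text
t 13.6 pos [0.5754 0.1748 0.1504] yaw 81.26 tilt [-0.0001 -0.0031 -1.    ] F [-1.1922 -0.4008  0.3382] open 0.08493633130052775 U [-0.0872  0.1269]
q [ 0.1727  0.06    1.7433 -0.0031  1.3388 -1.2448]
```

View pics/w6.png

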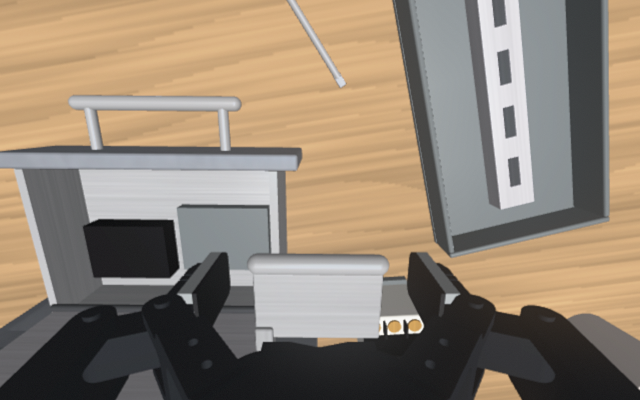

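View pics/s6z.png

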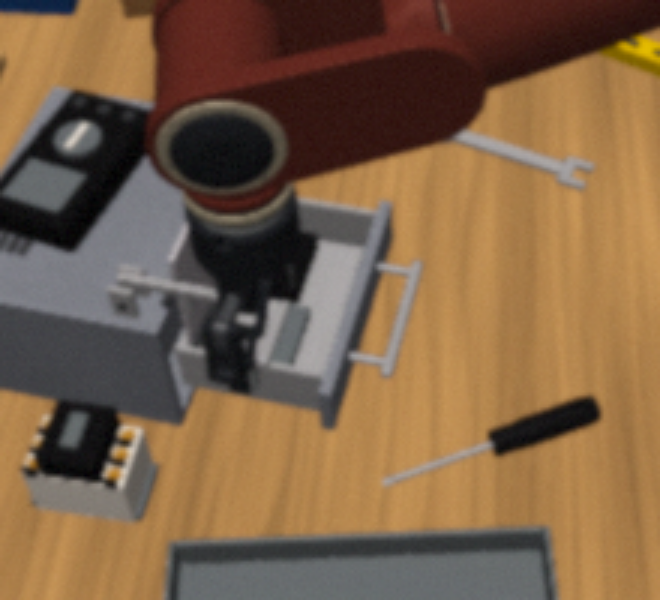

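Call:
step_arm:
  targets: [0, 0, 0, 0, 0, 0, 0, 0, 0, 0, 0, 0, 0, 0, 0, 0, 0, 0, 0, 0, 0, 0, 0, 0]
  grip: 0.045
  force: 25

```text
t: 14.1
tool_pos: [0.5769, 0.1743, 0.1536]
tool_rot: [2.38, 2.042, 0.001]
contact_force: [-0.8, -2.9, 5.9]
opening: 0.0558
```

```bash
python3 - <<'E'
from h import *
p=shot('wrist','w7.png')
st()
E
```

```text
t 14.15 pos [0.5769 0.1743 0.1536] yaw 81.25 tilt [ 0.004  -0.0038 -1.    ] F [-1.0853 -2.2936  5.7791] open 0.056375503507777064 U [-0.0857  0.1266]
q [ 0.1721  0.0578  1.7402 -0.0046  1.3404 -1.2449]
```

View pics/w7.png

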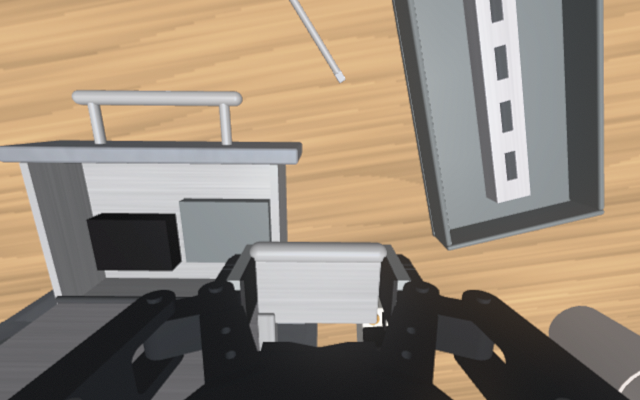

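Call:
step_arm:
  targets: [0, 0.001, -0.006, 0, 0, 0.002, -0.012, 0, 0, 0.004, -0.018, 0, 0, 0.0055, -0.024, 0, 0, 0.0085, -0.031, 0, 0, 0.012, -0.038, 0, 0, 0.016, -0.046, 0, 0, 0.021, -0.053, 0, 0, 0.027, -0.061, 0, 0, 0.034, -0.068, 0, 0, 0.037, -0.072, 0, 0, 0.037, -0.072, 0]

```text
t: 15.15
tool_pos: [0.6146, 0.168, 0.2262]
tool_rot: [2.379, 2.039, 0.002]
contact_force: [4.8, -4.4, -6.7]
opening: 0.0546
```

```bash
python3 - <<'E'
from h import *
p=shot('wrist','w8.png')
p=shot('side','s8.png')
a=cv2.imread('pics/s8.png');cv2.imwrite('pics/s8z.png',cv2.resize(a[130:330,180:400],None,fx=3,fy=3))
st()
E
```

```text
t 15.25 pos [0.6143 0.1681 0.2259] yaw 81.21 tilt [ 0.0057 -0.0054 -1.    ] F [ 4.2513 -3.692  -6.6944] open 0.05514413407553849 U [-0.0477  0.1262]
q [ 0.153   0.081   1.5924 -0.0062  1.4634 -1.2637]
```

View pics/w8.png

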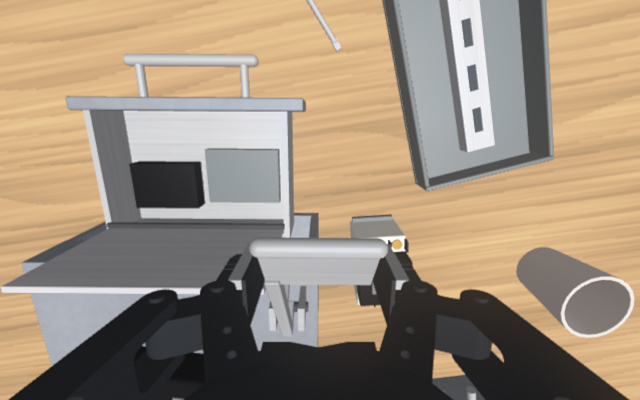

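View pics/s8z.png

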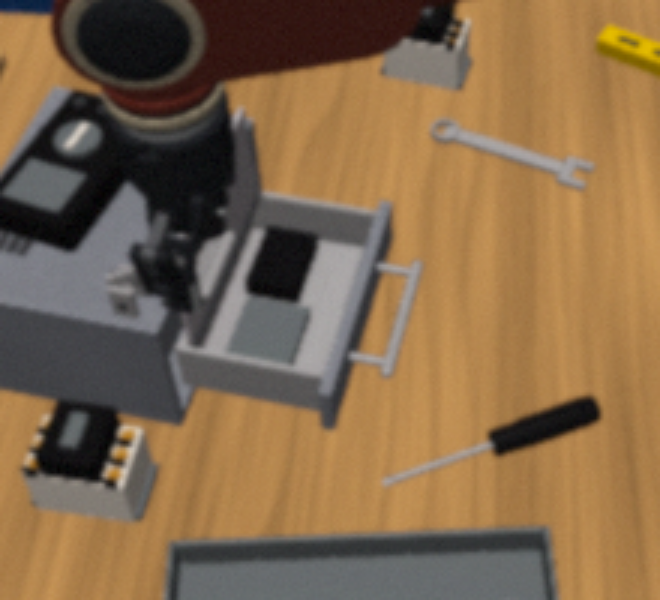

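Call:
step_arm:
  targets: [0, 0, 0, 0, 0, 0, 0, 0, 0, 0, 0, 0, 0, 0, 0, 0, 0, 0, 0, 0]
  grip: 0.085

```text
t: 15.67
tool_pos: [0.6145, 0.1685, 0.2268]
tool_rot: [2.379, 2.04, 0.003]
contact_force: [0.1, -0.1, 0.2]
opening: 0.0849
```

Call:
step_arm:
  targets: [0, 0, -0.015, 0, 0, 0, -0.035, 0, 0, 0, -0.06, 0, 0, 0, -0.08, 0, 0, 0, -0.09, 0, 0, 0, -0.09, 0]

```text
t: 16.17
tool_pos: [0.6152, 0.1692, 0.3218]
tool_rot: [2.376, 2.038, 0.013]
contact_force: [-0.4, -0.4, 1.0]
opening: 0.0852
```

```bash
python3 - <<'E'
from h import *
shot('top')
p=shot('wrist','w9.png');W=cloud(p)
st()
go(*U(.028,-.02),.30,81.13); go(*U(.028,-.02),.157,81.13)
d=W[...,:2]-UO; ux=d@XU; uy=d@YU;Z=W[...,2]
for z in (.12,.15,.17,.18):
    m=(abs(Z-z)<.005)&(abs(uy+.02)<.05)&(abs(ux)<.06); print('lid inner',z,m.sum(),np.median(ux[m]) if m.any() else '')
m=(abs(uy)<.08)&(ux<.03)&(ux>-.05)&(Z>.15); print('edge top',np.percentile(Z[m],98), np.percentile(ux[m],[1,50,99]))
m=(uy>.085)&(uy<.17)&(Z>.18)&(Z<.3)&(ux>-.12)&(ux<0); 
print('plate',m.sum(),np.percentile(ux[m],[1,50,99]),np.percentile(Z[m],[1,50,99]))
E
```

```text
t 16.27 pos [0.6138 0.169  0.3169] yaw 81.24 tilt [ 0.0071 -0.0047 -1.    ] F [ 0.5611 -0.2104 -0.7149] open 0.08491188648185488 U [-0.0483  0.127 ]
q [ 0.1543  0.0401  1.4849 -0.0057  1.6104 -1.2638]
to 0.6665812792114059 0.01192177929474636 0.3 81.13 -> [-0.1471  0.0759  0.018 ] roll 0.0018
to 0.6665812792114059 0.01192177929474636 0.157 81.13 -> [-0.1466  0.0748  0.161 ] roll 0.0018
lid inner 0.12 226 -0.006227869884874119
lid inner 0.15 279 -0.006230129306665919
lid inner 0.17 338 -0.006206280691034006
lid inner 0.18 374 -0.00618295584404839
edge top 0.39276788884273917 [-0.0497 -0.0067 -0.0018]
plate 2986 [-0.0664 -0.0501 -0.0028] [0.1852 0.2399 0.2508]
```

View pics/w9.png

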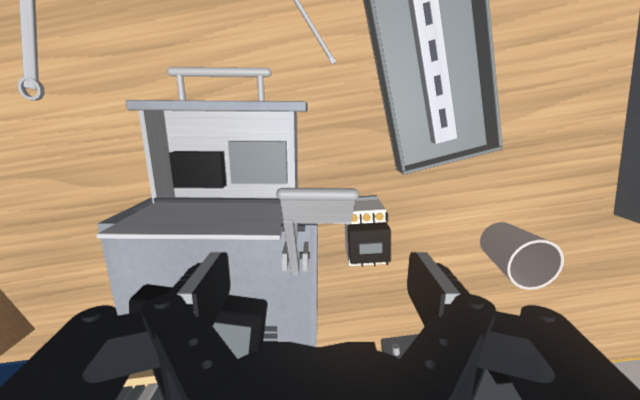

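Call:
step_arm:
  targets: [-0.03, 0.015, 0.003, 0, -0.06, 0.03, 0.006, 0, -0.09, 0.046, 0.01, 0, -0.12, 0.061, 0.014, 0, -0.14, 0.072, 0.018, 0, -0.147, 0.075, 0.018, 0, -0.147, 0.075, 0.018, 0, -0.147, 0.075, 0.018, 0, -0.147, 0.075, 0.018, 0]
  grip: 0.0

```text
t: 17.02
tool_pos: [0.6653, 0.0135, 0.2996]
tool_rot: [2.378, 2.042, 0.003]
contact_force: [0.1, 0.0, -0.2]
opening: 0.0
```

```bash
python3 - <<'E'
from h import *
shot('top')
p=shot('wrist','w10.png')
st()
go(*U(.028,-.02),.157,81.13)
E
```

```text
t 17.12 pos [0.6654 0.0136 0.3003] yaw 81.34 tilt [ 0.0074 -0.0044 -1.    ] F [-1.129  -0.4071  0.0115] open -0.0003202153774750778 U [ 0.0266 -0.0185]
q [-0.0897  0.1116  1.4368 -0.0037  1.5855 -1.5094]
to 0.6665812792114059 0.01192177929474636 0.157 81.13 -> [-0.0011  0.0003  0.1433] roll 0.0036
```

View pics/w10.png

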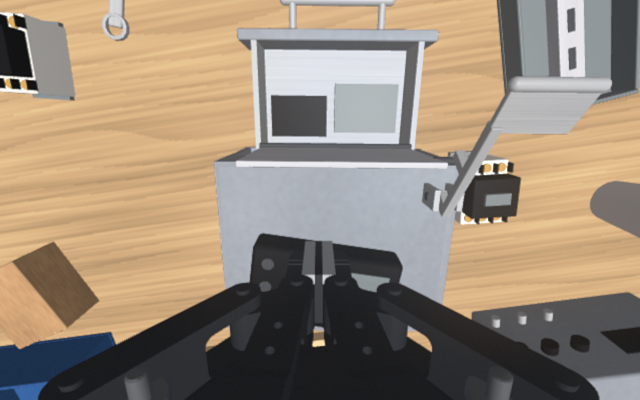

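Call:
step_arm:
  targets: [-0.001, 0, 0.03, 0, -0.001, 0, 0.06, 0, -0.001, 0, 0.09, 0, -0.001, 0, 0.115, 0, -0.001, 0, 0.132, 0, -0.001, 0, 0.14, 0, -0.001, 0, 0.143, 0, -0.001, 0, 0.143, 0]

```text
t: 17.78
tool_pos: [0.6663, 0.0127, 0.1574]
tool_rot: [2.376, 2.043, 0.004]
contact_force: [0.3, 0.0, 0.3]
opening: 0.0003
```

```bash
python3 - <<'E'
from h import *
shot('wrist')
p=shot('side','s11.png')
a=cv2.imread('pics/s11.png');cv2.imwrite('pics/s11z.png',cv2.resize(a[110:310,160:380],None,fx=3,fy=3))
st()
E
```

```text
t 17.88 pos [0.6674 0.0123 0.1594] yaw 81.37 tilt [ 0.0104 -0.0046 -0.9999] F [ 0.3661 -0.3938  0.1909] open -0.00015642818587812465 U [ 0.0287 -0.0195]
q [-0.0914  0.1951  1.5801 -0.0037  1.3557 -1.5108]
```

View pics/s11z.png

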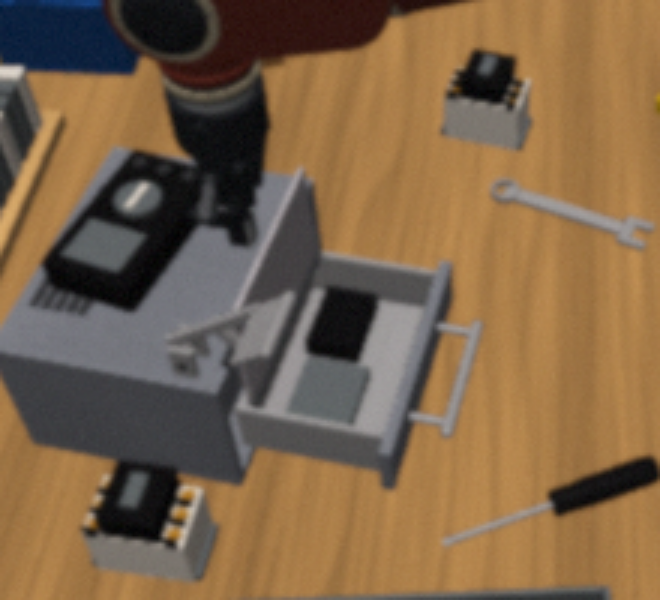

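Call:
step_arm:
  targets: [0, -0.01, 0, 0, 0, -0.018, 0, 0, 0, -0.025, 0, 0, 0, -0.033, -0.0005, 0, 0, -0.041, 0.001, 0, 0, -0.049, 0.0025, 0, 0, -0.057, 0.005, 0, 0, -0.0645, 0.0086, 0, 0, -0.0715, 0.013, 0, 0, -0.078, 0.0177, 0, 0, -0.078, 0.0177, 0]

```text
t: 18.8
tool_pos: [0.5878, 0.0242, 0.1384]
tool_rot: [2.377, 2.044, 0.002]
contact_force: [0.3, 0.4, -0.4]
opening: 0.0002
```

```bash
python3 - <<'E'
from h import *
shot('wrist')
p=shot('side','s12.png')
a=cv2.imread('pics/s12.png');cv2.imwrite('pics/s12z.png',cv2.resize(a[110:310,160:380],None,fx=3,fy=3))
st()
E
```

```text
t 18.9 pos [0.5889 0.024  0.139 ] yaw 81.37 tilt [ 0.0067 -0.0046 -1.    ] F [-0.4014  0.1791 -0.3189] open 0.0002126429415205368 U [-0.0506 -0.0201]
q [-0.0837  0.0385  1.7858 -0.0041  1.3103 -1.5028]
```

View pics/s12z.png

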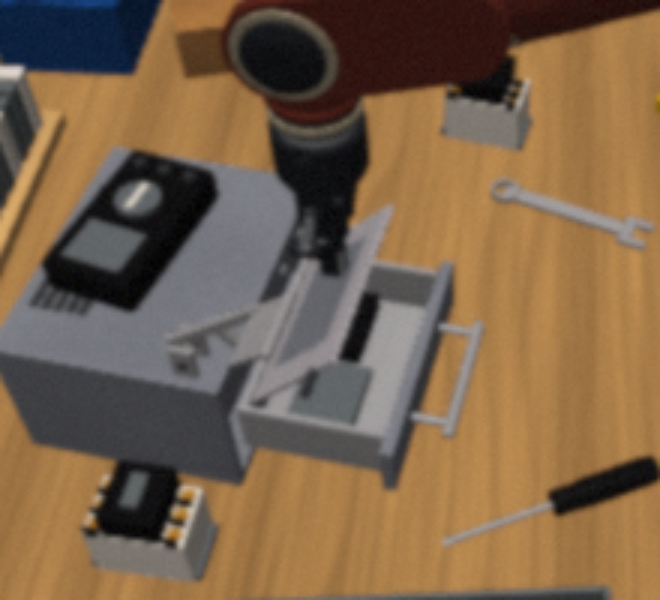

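Call:
step_arm:
  targets: [0, -0.0055, 0.0045, 0, 0, -0.0105, 0.009, 0, 0, -0.015, 0.0157, 0, 0, -0.0194, 0.0227, 0, 0, -0.0227, 0.03, 0, 0, -0.0256, 0.0378, 0, 0, -0.0272, 0.045, 0, 0, -0.0286, 0.051, 0, 0, -0.0286, 0.054, 0, 0, -0.0286, 0.0555, 0, 0, -0.0286, 0.0555, 0]

```text
t: 19.82
tool_pos: [0.5623, 0.0279, 0.0849]
tool_rot: [2.375, 2.042, 0.006]
contact_force: [-1.2, 0.7, 9.6]
opening: -0.0
```

```bash
python3 - <<'E'
from h import *
shot('wrist')
p=shot('side','s13.png')
a=cv2.imread('pics/s13.png');cv2.imwrite('pics/s13z.png',cv2.resize(a[110:310,160:380],None,fx=3,fy=3))
W=cloud(p);d=W[...,:2]-UO; ux=d@XU; uy=d@YU;Z=W[...,2]
for x in np.arange(-.15,0,.01):
    m=(abs(ux-x)<.005)&(uy>-.08)&(uy<.085)&(Z>.06)&(Z<.13); print(round(x,3),m.sum(),np.percentile(Z[m],[10,50,90]) if m.sum()>5 else '')
st()
E
```

```text
-0.15 0 
-0.14 0 
-0.13 187 [0.0657 0.0743 0.0768]
-0.12 176 [0.0735 0.0785 0.0864]
-0.11 187 [0.0834 0.0854 0.0873]
-0.1 187 [0.0831 0.0852 0.0869]
-0.09 206 [0.0834 0.086  0.095 ]
-0.08 163 [0.0836 0.0858 0.0917]
-0.07 127 [0.0837 0.0859 0.0874]
-0.06 127 [0.0839 0.086  0.0878]
-0.05 128 [0.0838 0.0856 0.0875]
-0.04 141 [0.0839 0.0858 0.0876]
-0.03 170 [0.0836 0.0856 0.0878]
-0.02 179 [0.0835 0.0853 0.0875]
-0.01 148 [0.0831 0.0852 0.0873]
t 19.92 pos [0.5623 0.0279 0.0849] yaw 81.37 tilt [ 0.0092 -0.0048 -0.9999] F [-1.6026  0.5913  7.8235] open -1.6559359353144767e-05 U [-0.0775 -0.0203]
q [-0.0806  0.0371  1.885  -0.0043  1.21   -1.4993]
```

View pics/s13z.png

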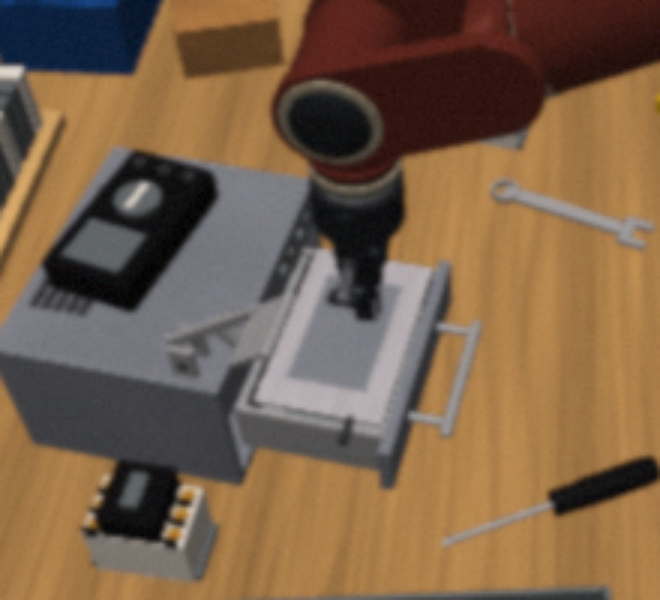

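Call:
step_arm:
  targets: [0, 0, -0.015, 0, 0, 0, -0.04, 0, 0, -0.02, -0.06, 0, 0.005, -0.05, -0.065, 0, 0.01, -0.085, -0.065, 0, 0.02, -0.115, -0.06, 0, 0.02, -0.128, -0.05, 0, 0.02, -0.13, -0.03, 0, 0.02, -0.13, -0.02, 0, 0.02, -0.13, -0.02, 0]

```text
t: 20.75
tool_pos: [0.4343, 0.0671, 0.1003]
tool_rot: [2.378, 2.044, -0.001]
contact_force: [0.7, -0.5, 0.0]
opening: 0.0
```

```bash
python3 - <<'E'
from h import *
shot('top')
p=shot('wrist','w14.png')
W=cloud(p);d=W[...,:2]-UO; ux=d@XU; uy=d@YU;Z=W[...,2]
p=shot('side','s14.png'); W=cloud(p);d=W[...,:2]-UO; ux=d@XU; uy=d@YU;Z=W[...,2]
m=(abs(Z-.05)<.008)&(ux<-.15)&(ux>-.2)&(abs(uy)<.05);print('bar',m.sum(),np.percentile(ux[m],[2,50,98]) if m.any() else'')
for x in np.arange(-.15,0,.02):
    m=(abs(ux-x)<.005)&(uy>-.08)&(uy<.085)&(Z>.06)&(Z<.13); print(round(x,3),m.sum(),np.median(Z[m]) if m.sum()>5 else '')
st()
E
```

```text
bar 136 [-0.1723 -0.1671 -0.1539]
-0.15 0 
-0.13 186 0.07416401517024157
-0.11 189 0.08525373228705074
-0.09 191 0.08568353643479075
-0.07 190 0.08573993323325606
-0.05 184 0.08563712365510912
-0.03 183 0.08563729309117661
-0.01 149 0.08495555031078049
t 20.9 pos [0.4373 0.067  0.104 ] yaw 81.35 tilt [ 0.0095 -0.005  -0.9999] F [0.0365 0.1422 1.0092] open -0.00054313371462149 U [-0.207  -0.0009]
q [-0.0133 -0.2982  2.1518 -0.005   1.2785 -1.4318]
```

View pics/w14.png

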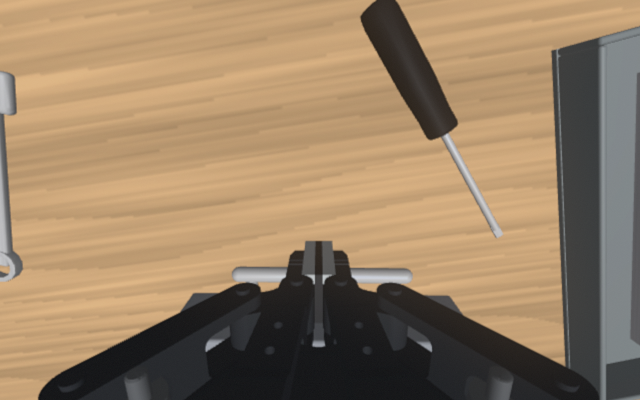

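Call:
step_arm:
  targets: [0, 0, 0.025, 0, 0, 0, 0.05, 0, 0, 0, 0.063, 0, 0, 0, 0.067, 0, 0, 0, 0.067, 0, 0, 0.01, 0.067, 0, 0, 0.02, 0.067, 0, 0, 0.03, 0.067, 0, 0, 0.04, 0.067, 0, 0, 0.05, 0.067, 0, 0, 0.06, 0.067, 0, 0, 0.06, 0.067, 0]

```text
t: 21.9
tool_pos: [0.5002, 0.0572, 0.0387]
tool_rot: [2.373, 2.039, 0.011]
contact_force: [-0.5, 0.3, -0.4]
opening: -0.0
```

```bash
python3 - <<'E'
from h import *
shot('wrist')
p=shot('side','s15.png')
a=cv2.imread('pics/s15.png');cv2.imwrite('pics/s15z.png',cv2.resize(a[110:310,160:380],None,fx=3,fy=3))
st()
E
```

```text
t 22.0 pos [0.4983 0.0575 0.0379] yaw 81.34 tilt [ 0.0109 -0.005  -0.9999] F [-0.8383 -0.4205 -0.0513] open 0.00032430193893782786 U [-0.1453 -0.0009]
q [-0.0309 -0.0416  2.0529 -0.0052  1.1192 -1.4483]
```

View pics/s15z.png

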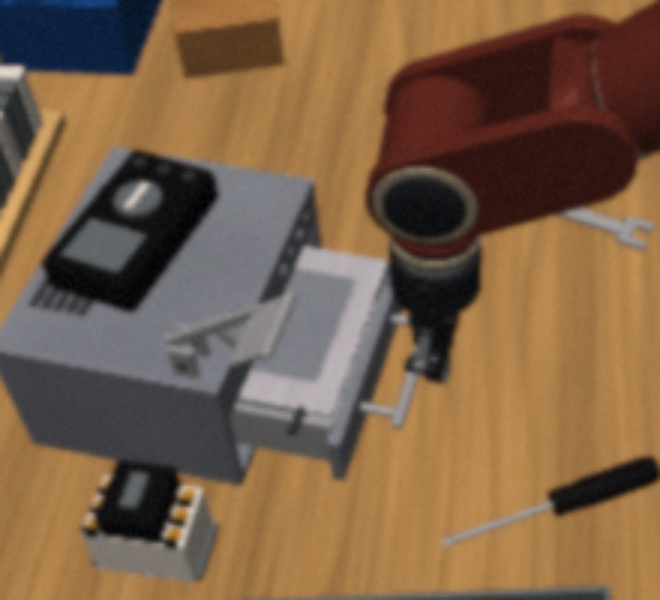

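Call:
step_arm:
  targets: [0, 0.01, 0, 0, 0, 0.02, 0, 0, 0, 0.03, 0, 0, 0, 0.04, 0, 0, 0, 0.05, 0, 0, 0, 0.06, 0, 0, 0, 0.068, 0, 0, 0, 0.074, 0, 0, 0, 0.079, 0, 0, 0, 0.082, 0, 0, 0, 0.084, 0, 0, 0, 0.084, 0, 0]

```text
t: 23.0
tool_pos: [0.581, 0.0449, 0.0391]
tool_rot: [2.375, 2.041, 0.006]
contact_force: [-4.8, 0.3, -0.5]
opening: 0.0001
```

```bash
python3 - <<'E'
from h import *
shot('wrist')
p=shot('side','s16.png')
a=cv2.imread('pics/s16.png');cv2.imwrite('pics/s16z.png',cv2.resize(a[110:310,160:380],None,fx=3,fy=3))
st()
E
```

```text
t 23.1 pos [0.581  0.0449 0.0391] yaw 81.34 tilt [ 0.0102 -0.0051 -0.9999] F [-4.0664  0.1542 -0.2833] open -0.00035036807868847554 U [-0.0616 -0.0006]
q [-0.0483  0.1434  1.8579 -0.005   1.1299 -1.4659]
```

View pics/s16z.png

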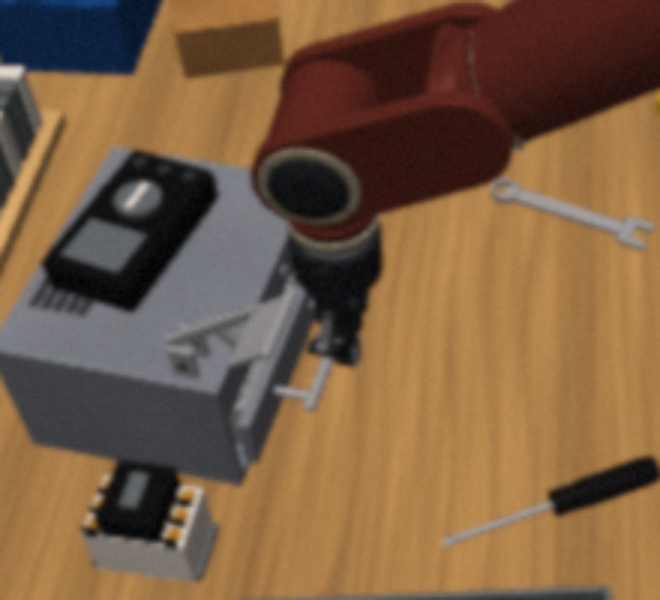

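Call:
step_arm:
  targets: [0, 0.001, 0, 0, 0, 0.002, 0, 0, 0, 0.003, 0, 0, 0, 0.003, 0, 0]

```text
t: 23.43
tool_pos: [0.5812, 0.0449, 0.039]
tool_rot: [2.379, 2.045, -0.002]
contact_force: [-13.2, 0.5, 7.3]
opening: -0.0001
```

Call:
step_arm:
  targets: [0, 0.001, 0, 0, 0, 0.002, 0, 0, 0, 0.003, 0, 0, 0, 0.003, 0, 0]

```text
t: 23.77
tool_pos: [0.5811, 0.0449, 0.039]
tool_rot: [-2.381, -2.048, 0.011]
contact_force: [-14.3, 1.2, 8.9]
opening: 0.0
```

Call:
step_arm:
  targets: [0, -0.01, 0, 0, 0, -0.03, 0, 0, 0, -0.06, 0, 0, 0, -0.08, -0.02, 0, 0, -0.09, -0.05, 0, 0, -0.11, -0.09, 0, 0, -0.14, -0.13, 0, 0, -0.17, -0.16, 0, 0, -0.19, -0.18, 0, 0, -0.2, -0.19, 0, 0, -0.2, -0.19, 0]

```text
t: 24.68
tool_pos: [0.3861, 0.0761, 0.2356]
tool_rot: [2.375, 2.044, 0.005]
contact_force: [-0.0, 0.8, 0.4]
opening: 0.0002
```

```bash
python3 - <<'E'
from h import *
shot('wrist')
for n in ('side','top'):
    p=shot(n,n+'17.png')
    a=cv2.imread('pics/%s17.png'%n);cv2.imwrite('pics/%s17z.png'%n,cv2.resize(a[80:380,130:450],None,fx=2,fy=2))
    W=cloud(p);d=W[...,:2]-UO; ux=d@XU; uy=d@YU;Z=W[...,2]
    m=(abs(Z-.05)<.008)&(ux<-.03)&(ux>-.1)&(abs(uy)<.05);print('bar',m.sum(),np.percentile(ux[m],[2,50,98]) if m.any() else'')
    m=(abs(Z-.075)<.004)&(ux<.02)&(ux>-.1)&(abs(uy)<.1);print('panel',m.sum(),np.percentile(ux[m],[2,50,98]) if m.any() else'')
    m=(abs(Z-.025)<.006)&(abs(W[...,1]-.3387)<.05)&(abs(W[...,0]-.489)<.135)
    P=W[m]; print(cv2.minAreaRect(P[:,:2].astype(np.float32)) if len(P) else '',len(P))
    m=(uy>.085)&(uy<.17)&(Z>.18)&(Z<.3)&(ux>-.12)&(ux<0);print('plate',np.percentile(ux[m],[1,50,99]),np.percentile(Z[m],[1,50,99]))
    for nm in ('contactor_a','meter','screwdriver','wrench'):
        print(nm,[ (r['uv'],r['score'],world(p,r['uv']).round(3)) for r in imaging.mark_of(nm,p)[:2]])
st()
E
```

```text
bar 130 [-0.0498 -0.0456 -0.0341]
panel 241 [-0.0099 -0.005   0.0066]
((0.48989981412887573, 0.3385908901691437), (0.23970618844032288, 0.032551009207963943), 6.096521377563477) 1481
plate [-0.0658 -0.0446 -0.0015] [0.1819 0.2364 0.2518]
contactor_a [([318.2, 152.7], 0.91, array([ 0.484, -0.301,  0.017])), ([209.9, 291.1], 0.78, array([0.712, 0.248, 0.054]))]
meter [([207.5, 190.1], 0.58, array([0.745, 0.035, 0.178]))]
screwdriver [([343.1, 279.4], 0.92, array([0.393, 0.168, 0.006]))]
wrench [([345.4, 181.7], 0.77, array([0.405, 0.13 , 0.328]))]
bar 124 [-0.0503 -0.0451 -0.0341]
panel 235 [-0.0105 -0.0045  0.0024]
((0.48960018157958984, 0.34053176641464233), (0.23960906267166138, 0.0323907844722271), 6.5791215896606445) 763
plate [-0.0661 -0.047  -0.0007] [0.1859 0.238  0.2535]
contactor_a [([411.4, 209.0], 0.87, array([ 0.47 , -0.299,  0.087])), ([239.6, 128.0], 0.78, array([0.711, 0.209, 0.086]))]
meter [([307.3, 102.1], 0.6, array([0.761, 0.006, 0.183]))]
screwdriver []
wrench [([369.2, 238.4], 0.56, array([ 0.383, -0.184,  0.004]))]
t 25.23 pos [0.3845 0.0755 0.2293] yaw 81.37 tilt [-0.0072 -0.0039 -1.    ] F [-0.294  -0.0545  0.2673] open -5.1103113693201285e-05 U [-0.2605 -0.0006]
q [ 0.0063 -0.5516  2.1169 -0.0038  1.5835 -1.4139]
```

View pics/side17z.png

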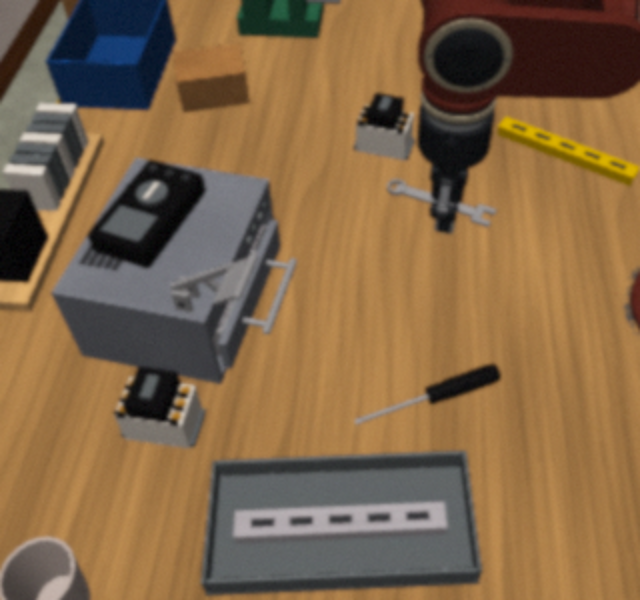

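View pics/top17z.png

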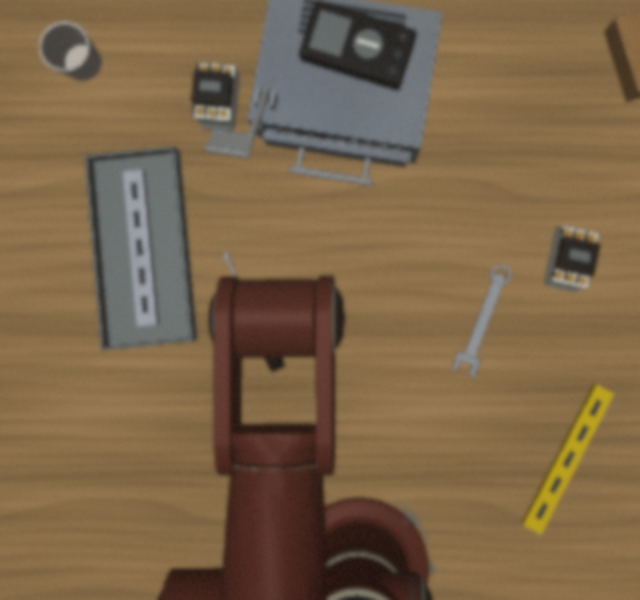

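```bash
python3 - <<'E'
from h import *
st(); print(ticket.finish_job())
E
```

```text
t 25.23 pos [0.3845 0.0755 0.2293] yaw 81.37 tilt [-0.0072 -0.0039 -1.    ] F [-0.294  -0.0545  0.2673] open -5.1103113693201285e-05 U [-0.2605 -0.0006]
q [ 0.0063 -0.5516  2.1169 -0.0038  1.5835 -1.4139]
the job is handed in; nothing more can be done
None
```

The job is done in the order you asked and was handed in at 25.2 s. No verdict was reported.

- **Channel:** I lifted it a little, moved it out from under the thumb plate, and lowered it into the tray until it touched before letting go. The last check shows it flat and open side down at about (0.490, 0.339), with its top 25 mm above the bench.
- **Stay:** I raised it by its thumb plate, gripped at the sides, while the lid was still upright, and left it raised. Its front edge measures about 245–250 mm above the bench, which works out to roughly 0.65 rad. That is past the 0.42 rad where it lets go of the lid.
- **Lid:** I folded it down from behind with closed fingers. With the drawer still open, its top measured 85–86 mm all along, against 85 expected.
- **Drawer:** I pushed it by the handle until it stopped moving, with the force at about 14 N. The handle bar measured about -45.5 mm in the unit's frame against -47 expected, which is within the camera's accuracy.
- **Everything else:** The bystanders look unmoved in the last pictures, and the arm was clear of everything. One check disagreed: the wrench network's mark in the side view landed on the arm in front of the wrench. In the top view its mark landed on the wrench, lying on the bench. The screwdriver was partly hidden by the arm from above, but the side view shows it in place.

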